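# Shut the slide drawer and the specimen box at the microscope bench

### The arm

A 6-joint arm with a two-finger parallel gripper is mounted at the origin on the work surface. World frame = base frame: x ahead of the robot, y to its left, z up, the work surface at z = 0. Lengths are in mm, angles in rad, forces in N, time in s.
With the tool pointing down it reaches from about 425 to 950 mm from the base axis. Payload 3.5 kg.
Tool frame: the origin (TCP) lies midway between the tips of the shut fingers; the grasp point (between the pads) lies 19 mm behind it; z points along the fingers, y is the line along which they close (so a half turn about z gives the same grasp; the last joint's range is limited). The gripper opens to 85 mm and grips with 20 to 120 N. Pads are 22 mm wide; open, the fingers measure 114 mm over their backs; the gripper's body (76 mm by 85 mm) begins 54 mm behind the grasp point. The pads swing forward as they close: fully open they stand 13 mm farther back than shut.
Start: joints at [1.016, 0.286, 1.577, -0, 1.279, -0.15], TCP at [265.802, 620.448, 231.325] pointing down, gripper open.
Joint ranges: [-2.77, 2.77], [-0.9, 2.22], [0.21, 2.48], [-1.53, 4.67], [0.24, 2.81], [-2.84, 2.84]. Speed limits (rad/s): [2.79, 2.79, 3.14, 3.14, 3.14, 3.14].

### API

Orientations are given as [roll, pitch, yaw] about the fixed x, y, z axes, in that order (R = Rz(yaw) Ry(pitch) Rx(roll)).
In Python, from station import sensors, viewer, job gives the robot as it stands.
- The arm moves only by the tool move_arm, never from a script. Its argument "motion" is a list of rows, each a list of 3 entries, a list of its own where there are three numbers: the turn, a rotation vector about the world's x, y, z normalised to -1 to 1, where 1 is 30 degrees, then the shift along the world's x, y, z normalised to -1 to 1, where 1 is 600 mm, then the opening, from 0 (shut) to 1 (fully open). In form: [[[wx, wy, wz], [tx, ty, tz], grip], ...]. A call has 1 to 20 rows; each row is the pose to reach, as a shift and turn from the pose commanded when the call began; what a row does not reach only later rows make up. A row lasts 1/12 s, in which the tool goes at most 41.7 mm and 7.16 degrees, less where a joint would pass 70% of its speed; a pose out of reach is approached as far as the arm can. A call with a number of a shift or a turn outside -1 to 1 is refused whole. A call with a gripper value outside its range is refused whole. The fingers move at their own pace and stop on an object; "newtons" is the grip in N (left out, the last holds). Time passes only in rows, so rows that repeat a pose let the fingers close. It gives the time, the measured TCP pose, the force, the opening and the grip force at its end, in the units of the state.
- sensors.observe(): the state, without advancing time (a new reading comes with each control period).
- viewer.get_image(name): name is "scene" or "side" or "wrist"; returns the picture (384x512x3 uint8, red, green, blue); there is no depth.
- viewer.camera_params(name): a dict with "vfov" (degrees; the focal length in pixels is half the picture's height over the tangent of half this angle, whatever the lens; pixels are square), "cx", "cy" (the principal point, pixels), "R" (3x3) and "t" (3): a world point X has camera coordinates R X + t. Camera axes: x right, y down, z forward; pixel columns grow to the right and rows downward; lengths in mm; the calibration is good to about 2 mm. The wrist camera is an equidistant fisheye: a pixel r from the principal point sees the ray r / f radians off the axis. A picture is of the moment at which its call begins: read the wrist's pose just before it. camera_params takes no time and is no camera call; for the wrist camera it gives the pose at the moment of the call.
- job.close_job(): hands the job in; it is judged then, once.
The state is a dict: "time_s": time; "q": joint angles; "dq": joint speeds; "effort": joint torques, N m; "ee_pos": TCP position; "eef_rot": TCP orientation; "force": force on the tool from outside, world axes, zero at the start; "ft_torque": the same for the moment, N m; "grip_width": opening from 0.0 (shut) to 1.0 (fully open); "finger_force": force on a finger pad.
Only numpy, scipy, OpenCV 4.12 (cv2) and the standard library are available. Lean on these libraries where they do the work, as an engineer would, in place of code of your own. Each camera call takes 0.05 s, during which the arm holds its last target. There are 200 camera calls.

### The job

Put the specimens away from the dust: push the blue-fronted slide drawer fully home in its grey cabinet, and push the orange lid of the black specimen box over and down until it lies flat on the rim, in either order. Only push, gently, with the fingertips: nothing is lifted or carried, nothing is slammed, the box stays where it stands, and the glassware and tools around are left alone.

Things in the scene. Friction and masses are not known exactly. Their poses are not given: they have to be found in the camera images.
- cabinet: low grey steel slide cabinet, 170 deep x 140 wide x 70 mm high, fixed to the bench. Origin: on the bench, below the middle of the outer face of the drawer front when the drawer is shut. Its x axis points into the cabinet (the drawer shuts along +x and opens along -x), z up; the cabinet runs from x = 12 to 170 mm, y = -70 to 70 mm. The amber vial stands on top, 90 to 130 mm behind the origin.
- drawer_front (a point): middle of the outer face of the blue drawer front (a smooth plate without handle, 138 mm wide, 62 mm high, 4 to 66 mm above the bench, 12 mm thick); this point is 35 mm above the bench. It moves with the drawer; same axes as the cabinet. The drawer behind it is an open white tray 42 mm high with glass slides in it.
- drawer (a joint): how far the drawer is pulled out, m: 0 fully home, 0.05 to 0.09 at the start. It slides with about 1.5 N of friction plus some damping, stays where it is left and has a firm stop at 0. The drawer weighs 0.45 kg.
- box: black plastic specimen box, loose on the bench, about 1.5 kg, 100 (x) x 150 (y) x 60 mm (z), open at the top. Origin: centre of its underside; the lid is hinged along its +x rim (the side away from the robot, at x = 50, z = 60 mm); z up.
- lid_hinge (a point): middle of the hinge line of the lid, on the far rim of the box, at the underside of the lid. The hinge line runs along the box's y.
- lid_edge (a point): middle of the free edge of the lid on its outer face (the face that is on top when shut, and turned away from the robot while the lid stands open): 100 mm from the hinge line and 8 mm above the lid's underside.
- lid (a joint): opening angle of the orange lid (plate 100 x 150 x 8 mm, 0.12 kg, no handle), rad: 0 shut, flat on the rim; about 1.57 upright; 1.1 to 1.6 at the start. The hinge is stiff (about 0.1 N m): the lid stays at any angle and must be pushed all the way, first from its outer side towards the robot, then down. At 0 its top is 68.5 mm above the bench.
- dish: clear glass dish, 90 mm across, 16 mm high, on the bench close in front of the box (on the robot's side), its centre about 115 mm before the box's centre. Origin: centre of its underside. Leave alone.
- jar: small jar with red cap, 36 mm across, 60 mm high, standing between box and cabinet. Origin: centre of its underside. Leave alone.
- vial: amber vial with blue cap, 28 mm across, 50 mm high, standing on top of the cabinet. Origin: centre of its underside. Leave alone.
- tweezers: steel tweezers, 139 mm long, 21 mm wide, 9 mm high, lying on the bench in front, between drawer and dish. Origin: its middle, at the bench; x along its length. Leave alone.
- magnifier: black hand magnifier lying on the bench at the left front; ring 116 mm across, 16 mm high, handle along its -x to 169 mm from the ring's centre. Origin: centre of the ring, at the bench. Leave alone.
- bottle: white bottle with blue label, 60 mm across, 140 mm high, on the left of the work. Origin: centre of its underside. Leave alone.
- cup: blue ceramic cup, 70 mm across, 90 mm high, on the right of the work. Origin: centre of its underside. Leave alone.
Not all that is in view belongs to the job. Leave any pink or red look-alike of the cabinet alone.

How it is judged (in metres and radians):
At the end, for the whole second after the job is handed in: The drawer is within 4 mm of fully home, the lid lies shut within 0.05 rad (5 mm at its free edge), the box stands flat and at rest within 25 mm of its starting place, and every bystander is within 20 mm of where it was (value of joint drawer below 0.004 m and value of joint lid below 0.05 rad and distance of box from where it was at the start of the episode below 0.025 m and angle between box's own z axis and vertical below 0.05 rad and linear speed of box below 0.02 m/s and distance of each of dish, jar, vial, tweezers, magnifier, bottle, cup from where it was at the start of the episode below 0.02 m); the robot touches nothing.
It fails at once if a bystander (dish, jar, vial, tweezers, magnifier, bottle or cup) is shifted by more than 20 mm, lifted or carried, or a standing one is tipped (distance of any of dish, jar, vial, tweezers, magnifier, bottle, cup from where it was at the start of the episode above 0.02 m or angle between any of dish, jar, vial, bottle, cup's own z axis and vertical above 0.4 rad).
It fails at once if the specimen box is lifted, tipped or shoved more than 25 mm (distance of box from where it was at the start of the episode above 0.025 m or angle between box's own z axis and vertical above 0.15 rad or height (world z) of box above 0.012 m).
It fails at once if the drawer is slammed (faster than 0.5 m/s) or the lid is slammed (faster than 5 rad/s) (velocity of joint drawer below -0.5 m/s or velocity of joint lid below -5 rad/s).
It fails at once if the fingers press on the drawer or the box with its lid harder than 40 N (contact force between the fingers and cabinet above 40 N or contact force between the fingers and box above 40 N).
It fails at once if the arm or the gripper's body, instead of the fingers, pushes the drawer, the cabinet or the box with its lid (contact force between the arm and cabinet above 3 N or contact force between the arm and box above 3 N).
It also fails if it takes over 50 s, if anything falls off the work surface, if the arm or the gripper's body presses on something with over 40 N, if the wrist force passes 120 N, or if a joint passes its speed limit or range.

## Working session

There is one attempt and no reset: what is moved stays moved. The work goes in short steps, Python scripts to look and compute and a tool call to move; the robot and the scene stay as the last step left them, time stands still between calls to the robot, and variables do not carry over. Pictures are saved under pics/ and viewed, at most 10 in all, crops included, and the job is handed in when it is done.

Besides the shell and the picture viewer there is one more tool, called in YAML: its name, and indented under it one key for each argument. move_arm: Moves the arm, as the interface text tells. Scaled input: -1 to 1 covers 600 mm each way for a shift and 30 degrees each way for a turn. Its arguments: {"type":"object","properties":{"motion":{"type":"array"},"newtons":{"type":"number"}},"required":["motion"]}

```bash
mkdir -p pics; cat > h.py <<'E'
import numpy as np, cv2
from station import sensors, viewer, job
def snap(n,f):
    im=viewer.get_image(n); cv2.imwrite('pics/'+f,cv2.cvtColor(im,cv2.COLOR_RGB2BGR)); return im
def ray(n,u,v):
    c=viewer.camera_params(n); f=192/np.tan(np.radians(c['vfov'])/2); R=np.array(c['R']);t=np.array(c['t'])
    d=np.array([(u-c['cx'])/f,(v-c['cy'])/f,1.]); return -R.T@t, R.T@d
def atz(n,u,v,z):
    o,d=ray(n,u,v); return o+d*(z-o[2])/d[2]
def tri(a,b):
    o1,d1=ray(*a);o2,d2=ray(*b); s=np.linalg.lstsq(np.c_[d1,-d2],o2-o1,rcond=None)[0]
    p,q=o1+s[0]*d1,o2+s[1]*d2; return (p+q)/2,np.linalg.norm(p-q)
def proj(n,X):
    c=viewer.camera_params(n); f=192/np.tan(np.radians(c['vfov'])/2); p=np.array(c['R'])@X+np.array(c['t']); return c['cx']+f*p[0]/p[2],c['cy']+f*p[1]/p[2]
E
python3 - <<'E'
from h import *
a=snap('scene','a.png');b=snap('side','b.png')
for n,i in(('a',a),('b',b)):
    cv2.imwrite(f'pics/{n}2.png',cv2.resize(cv2.cvtColor(i,cv2.COLOR_RGB2BGR),(800,600),interpolation=cv2.INTER_CUBIC))
for n in('scene','side'):
    c=viewer.camera_params(n);print(n,c['vfov'],ray(n,256,192))
s=sensors.observe();print(s['ee_pos'],s['eef_rot'],s['force'])
E
```

```text
scene 51.657113439867885 (array([1119.83698788,    8.59514408,  893.54439821]), array([-6.33132226e-01,  4.66206371e-04, -7.74179618e-01]))
side 57.763578033635824 (array([ 180.13210625, -655.3859476 ,  902.33533732]), array([ 0.25484839,  0.59462656, -0.76277131]))
[265.49563934 619.95582105 230.06914912] [-3.13948201e+00 -3.01469262e-04  2.73680676e+00] [0.2251709  0.2298766  0.49787323]
```

View pics/a2.png

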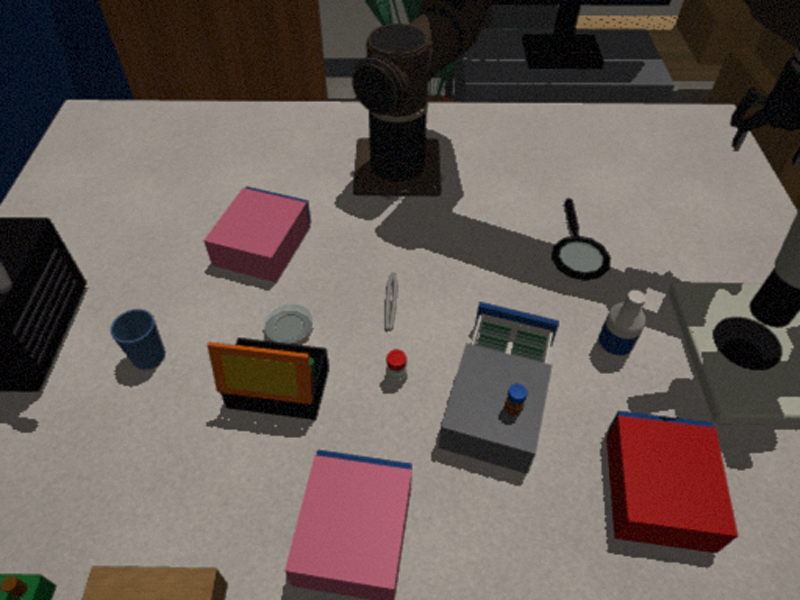

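View pics/b2.png

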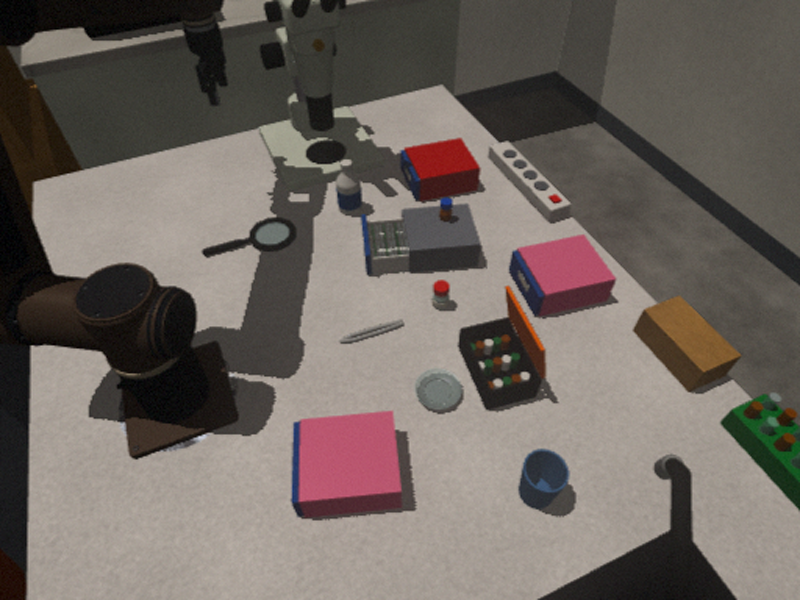

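Scene (800x600 view): box at about (275,380), with the lid's top edge from (208,345) to (313,350). The cabinet is at (495,400), its drawer front's top edge from (478,305) to (558,322). The jar is at (397,362). Enlarging crops for exact pixels.

```bash
python3 - <<'E'
from h import *
a=cv2.imread('pics/a.png');b=cv2.imread('pics/b.png')
c=cv2.convertScaleAbs(a[185:305,125:365],alpha=1.5);c=cv2.resize(c,None,fx=3.3,fy=3.3,interpolation=cv2.INTER_CUBIC)
for u in range(130,365,20):cv2.putText(c,str(u),(int((u-125)*3.3),10),0,.35,(0,0,255));cv2.line(c,(int((u-125)*3.3),12),(int((u-125)*3.3),20),(0,0,255))
for v in range(190,305,20):cv2.putText(c,str(v),(0,int((v-185)*3.3)),0,.35,(0,0,255))
cv2.imwrite('pics/c.png',c)
c=cv2.convertScaleAbs(b[120:270,215:365],alpha=1.5);c=cv2.resize(c,None,fx=4,fy=4,interpolation=cv2.INTER_CUBIC)
for u in range(220,365,20):cv2.putText(c,str(u),(int((u-215)*4),10),0,.35,(0,0,255));cv2.line(c,(int((u-215)*4),12),(int((u-215)*4),20),(0,0,255))
for v in range(130,270,20):cv2.putText(c,str(v),(0,int((v-120)*4)),0,.35,(0,0,255))
cv2.imwrite('pics/d.png',c)
E
```

```text
(no output)
```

View pics/c.png

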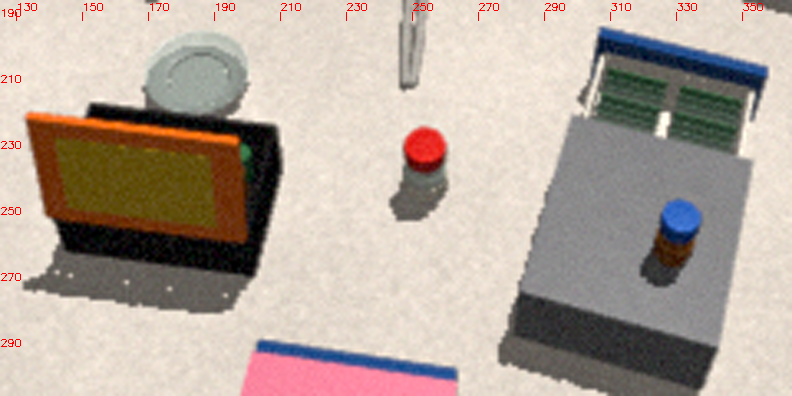

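View pics/d.png

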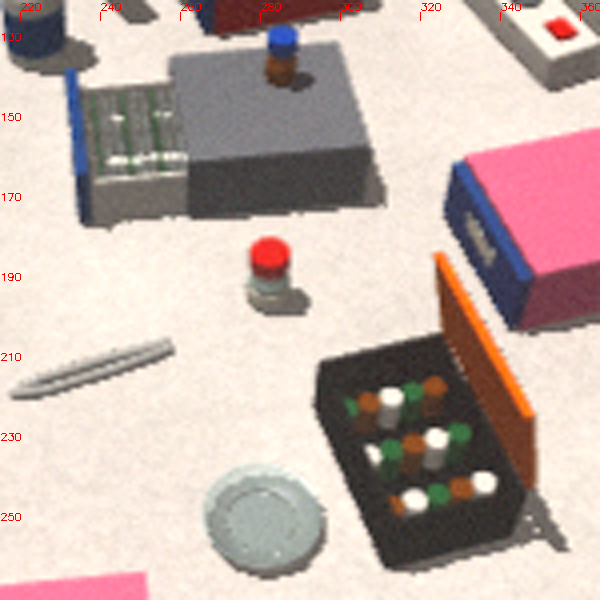

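```bash
python3 - <<'E'
from h import *
np.set_printoptions(precision=1,suppress=True)
S=lambda x,y:('scene',125+x/3.3,185+y/3.3)
D=lambda x,y:('side',215+x/4,120+y/4)
print('drawer top',atz(*S(600,28),66),atz(*S(767,67),66),'side',atz(*D(67,70),66),atz(*D(78,172),66))
for p in((578,117),(750,160),(518,290),(716,347)):print('cab',atz(*S(*p),70))
for p in((170,57),(188,158),(340,43),(370,146)):print('cab side',atz(*D(*p),70))
print('box rim near',atz(*S(92,104),60),atz(*S(277,127),60),'far bottom',atz(*S(70,252),0),atz(*S(253,275),0))
print('box side rim',atz(*D(318,363),60),atz(*D(440,335),60),'bot',atz(*D(390,568),0))
print('lid L/R edge',tri(S(27,114),D(533,412)),tri(S(240,137),D(436,255)))
print('lid hinge side scene',atz(*S(45,217),60),atz(*S(243,242),60),atz(*D(533,487),64))
print('jar',atz(*S(425,148),60),atz(*D(270,255),60),'dish',atz(*S(197,73),12),atz(*D(265,517),12),'vial',atz(*S(680,222),120),atz(*D(283,42),120))
print('tweez',atz(*S(408,85),4),atz(*D(15,392),4),atz(*D(172,345),4))
E
```

```text
drawer top [446.5 145.6  66. ] [484.7 275.3  66. ] side [483.5 271.3  66. ] [444.8 144.7  66. ]
cab [537.9 121.5  70. ]
cab [575.5 247.6  70. ]
cab [685.2  70.4  70. ]
cab [726.  202.4  70. ]
cab side [574.5 244.8  70. ]
cab side [535.2 118.1  70. ]
cab side [725.  198.2  70. ]
cab side [683.3  67.5  70. ]
box rim near [ 523.3 -256.6   60. ] [ 543.3 -110.    60. ] far bottom [ 620.4 -268.2    0. ] [ 638.3 -125.4    0. ]
box side rim [ 538.  -114.3   60. ] [ 636.  -128.3   60. ] bot [ 524.1 -261.1    0. ]
lid L/R edge (array([ 603.7, -268.7,  159.1]), np.float64(1.4339725754130839)) (array([ 619. , -122.2,  155.3]), np.float64(3.482909888468001))
lid hinge side scene [ 625.3 -273.3   60. ] [ 644.2 -126.2   60. ] [ 622.5 -274.    64. ]
jar [561.2   4.4  60. ] [553.9  -1.6  60. ] dish [ 455.8 -188.9   12. ] [ 456.7 -193.1   12. ] vial [659.2 178.2 120. ] [648.  168.4 120. ]
tweez [460.2 -10.9   4. ] [328.2  -6.2   4. ] [461.7 -13.7   4. ]
```

The cabinet's yaw is about -17.5° and the drawer is out about 82 mm. The box centre is near (581,-191), yaw about -7°, with the lid open about 1.3 rad. Moving in front of the drawer first.

move_arm:
  motion:
    - [[0, 0, 0.19], [0.277, -0.667, -0.05], 0]
    - [[0, 0, 0.19], [0.277, -0.667, -0.05], 0]
    - [[0, 0, 0.19], [0.277, -0.667, -0.05], 0]
    - [[0, 0, 0.19], [0.277, -0.667, -0.05], 0]
    - [[0, 0, 0.19], [0.277, -0.667, -0.05], 0]
    - [[0, 0, 0.19], [0.277, -0.667, -0.05], 0]
    - [[0, 0, 0.19], [0.277, -0.667, -0.05], 0]
    - [[0, 0, 0.19], [0.277, -0.667, -0.05], 0]
    - [[0, 0, 0.19], [0.277, -0.667, -0.05], 0]
    - [[0, 0, 0.19], [0.277, -0.667, -0.05], 0]
    - [[0, 0, 0.19], [0.277, -0.667, -0.05], 0]
    - [[0, 0, 0.19], [0.277, -0.667, -0.05], 0]
    - [[0, 0, 0.19], [0.277, -0.667, -0.05], 0]
    - [[0, 0, 0.19], [0.277, -0.667, -0.2], 0]
    - [[0, 0, 0.19], [0.277, -0.667, -0.2], 0]
    - [[0, 0, 0.19], [0.277, -0.667, -0.2], 0]
    - [[0, 0, 0.19], [0.277, -0.667, -0.2], 0]

```text
time_s: 1.52
ee_pos: [428.7, 220.6, 108.1]
eef_rot: [-3.137, -0.007, 2.838]
force: [0.6, -0.7, 1.1]
grip_width: 0.0
finger_force: 0.0
```

move_arm:
  motion:
    - [[0, 0, 0], [0, 0, -0.06], 0]
    - [[0, 0, 0], [0, 0, -0.11], 0]
    - [[0, 0, 0], [0, 0, -0.13], 0]
    - [[0, 0, 0], [0, 0, -0.13], 0]
    - [[0, 0, 0], [0.014, -0.0045, -0.13], 0]
    - [[0, 0, 0], [0.028, -0.009, -0.13], 0]
    - [[0, 0, 0], [0.042, -0.0135, -0.13], 0]
    - [[0, 0, 0], [0.056, -0.018, -0.13], 0]
    - [[0, 0, 0], [0.07, -0.0225, -0.13], 0]
    - [[0, 0, 0], [0.084, -0.027, -0.13], 0]
    - [[0, 0, 0], [0.098, -0.031, -0.13], 0]
    - [[0, 0, 0], [0.112, -0.035, -0.13], 0]
    - [[0, 0, 0], [0.126, -0.04, -0.13], 0]
    - [[0, 0, 0], [0.14, -0.044, -0.13], 0]
    - [[0, 0, 0], [0.148, -0.047, -0.13], 0]
    - [[0, 0, 0], [0.148, -0.047, -0.13], 0]

```text
time_s: 2.85
ee_pos: [522.5, 191.4, 33.4]
eef_rot: [3.141, 0.002, 2.836]
force: [-0.3, -0.4, -0.1]
grip_width: 0.0
finger_force: 0.0
```

```bash
python3 - <<'E'
from h import *
a=snap('scene','e.png')
c=cv2.convertScaleAbs(cv2.imread('pics/e.png')[150:310,250:400],alpha=1.5)
cv2.imwrite('pics/e2.png',cv2.resize(c,None,fx=3.6,fy=3.6,interpolation=cv2.INTER_CUBIC))
E
```

```text
(no output)
```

View pics/e2.png

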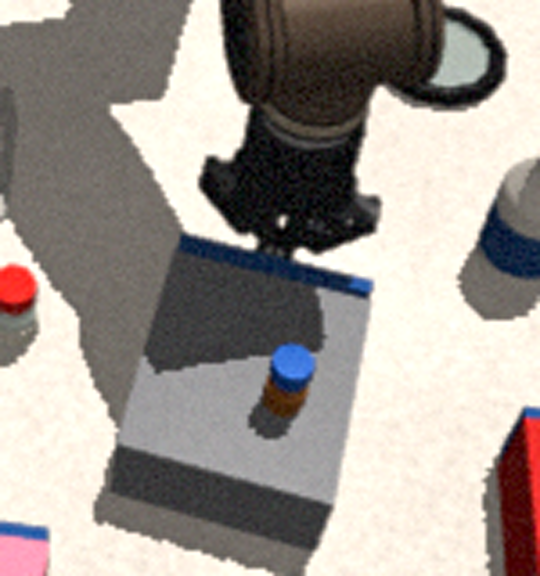

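The blue front now sits nearly against the cabinet (top edge from (180,240) to (372,288)). Creeping on to the stop.

move_arm:
  motion:
    - [[0, 0, 0], [0.003, -0.001, 0], 0]
    - [[0, 0, 0], [0.006, -0.002, 0], 0]
    - [[0, 0, 0], [0.009, -0.003, 0], 0]
    - [[0, 0, 0], [0.009, -0.003, 0], 0]

```text
time_s: 3.23
ee_pos: [526.0, 190.2, 33.1]
eef_rot: [-3.141, -0.0, 2.836]
force: [-1.7, -0.0, 0.5]
grip_width: -0.001
finger_force: 0.4
```

move_arm:
  motion:
    - [[0, 0, 0], [0.002, -0.0006, 0], 0]
    - [[0, 0, 0], [0.004, -0.0012, 0], 0]
    - [[0, 0, 0], [0.006, -0.0018, 0], 0]
    - [[0, 0, 0], [0.006, -0.0018, 0], 0]

```text
time_s: 3.57
ee_pos: [529.8, 189.0, 33.2]
eef_rot: [-3.141, -0.0, 2.836]
force: [-0.9, 0.0, -0.6]
grip_width: 0.001
finger_force: 0.5
```

move_arm:
  motion:
    - [[0, 0, 0], [0.0015, -0.0005, 0], 0]
    - [[0, 0, 0], [0.003, -0.001, 0], 0]
    - [[0, 0, 0], [0.003, -0.001, 0], 0]

```text
time_s: 3.82
ee_pos: [531.6, 188.5, 33.2]
eef_rot: [-3.141, -0.0, 2.836]
force: [-0.8, 0.1, -1.4]
grip_width: 0.0
finger_force: 0.6
```

move_arm:
  motion:
    - [[0, 0, 0], [0.0015, -0.0005, 0], 0]
    - [[0, 0, 0], [0.003, -0.001, 0], 0]
    - [[0, 0, 0], [0.003, -0.001, 0], 0]

```text
time_s: 4.07
ee_pos: [531.6, 188.5, 33.2]
eef_rot: [-3.141, -0.005, 2.836]
force: [-7.9, 2.1, 4.2]
grip_width: -0.002
finger_force: 3.6
```

move_arm:
  motion:
    - [[0, 0, 0], [0.0015, -0.0005, 0], 0]
    - [[0, 0, 0], [0.003, -0.001, 0], 0]
    - [[0, 0, 0], [0.003, -0.001, 0], 0]

```text
time_s: 4.32
ee_pos: [531.5, 188.5, 33.2]
eef_rot: [-3.14, -0.01, 2.836]
force: [-13.4, 4.0, 9.2]
grip_width: 0.001
finger_force: 6.5
```

At the stop: the TCP stays put while force rises to about 14 N, so the drawer is home. Backing off, going up and over to the far side of the lid.

move_arm:
  motion:
    - [[0, 0, 0], [-0.03, 0.009, 0], 0]
    - [[0, 0, 0], [-0.06, 0.018, 0], 0]
    - [[0, 0, 0], [-0.06, 0.018, 0.06], 0]
    - [[0, 0, 0], [-0.06, 0.018, 0.12], 0]
    - [[0, 0, 0.1], [-0.06, 0.018, 0.18], 0]
    - [[0, 0, 0.2], [-0.06, 0.018, 0.24], 0]
    - [[0, 0, 0.34], [-0.06, 0.018, 0.3], 0]
    - [[0, 0, 0.34], [-0.06, 0.018, 0.37], 0]
    - [[0, 0, 0.34], [-0.06, 0.018, 0.37], 0]
    - [[0, 0, 0.34], [0.25, -0.652, 0.37], 0]
    - [[0, 0, 0.34], [0.25, -0.652, 0.37], 0]
    - [[0, 0, 0.34], [0.25, -0.652, 0.37], 0]
    - [[0, 0, 0.34], [0.25, -0.652, 0.37], 0]
    - [[0, 0, 0.34], [0.25, -0.652, 0.37], 0]
    - [[0, 0, 0.34], [0.25, -0.652, 0.37], 0]
    - [[0, 0, 0.34], [0.25, -0.652, 0.37], 0]
    - [[0, 0, 0.34], [0.25, -0.652, 0.37], 0]
    - [[0, 0, 0.34], [0.25, -0.652, 0.37], 0]
    - [[0, 0, 0.34], [0.25, -0.652, 0.37], 0]
    - [[0, 0, 0.34], [0.25, -0.652, 0.37], 0]

```text
time_s: 5.98
ee_pos: [686.6, -208.4, 255.3]
eef_rot: [-3.139, 0.003, 3.012]
force: [-1.0, -0.2, 0.5]
grip_width: -0.004
finger_force: 0.0
```

move_arm:
  motion:
    - [[0, 0, 0], [0, 0, 0], 0]
    - [[0, 0, 0], [0, 0, 0], 0]
    - [[0, 0, 0], [0, 0, 0], 0]

```text
time_s: 6.23
ee_pos: [685.3, -203.5, 255.2]
eef_rot: [3.141, 0.0, 3.014]
force: [0.1, 0.7, -1.1]
grip_width: -0.001
finger_force: 0.0
```

move_arm:
  motion:
    - [[0, 0, 0], [0, 0, -0.065], 0]
    - [[0, 0, 0], [0, 0, -0.13], 0]
    - [[0, 0, 0], [0, 0, -0.185], 0]
    - [[0, 0, 0], [0, 0, -0.185], 0]
    - [[0, 0, 0], [-0.03, 0.004, -0.185], 0]
    - [[0, 0, 0], [-0.055, 0.007, -0.185], 0]
    - [[0, 0, 0], [-0.075, 0.009, -0.185], 0]
    - [[0, 0, 0], [-0.087, 0.011, -0.185], 0]
    - [[0, 0, 0], [-0.098, 0.012, -0.185], 0]
    - [[0, 0, 0], [-0.112, 0.014, -0.188], 0]
    - [[0, 0, 0], [-0.125, 0.016, -0.193], 0]
    - [[0, 0, 0], [-0.138, 0.017, -0.199], 0]
    - [[0, 0, 0], [-0.15, 0.019, -0.206], 0]
    - [[0, 0, 0], [-0.161, 0.02, -0.215], 0]
    - [[0, 0, 0], [-0.172, 0.022, -0.224], 0]
    - [[0, 0, 0], [-0.172, 0.022, -0.224], 0]

```text
time_s: 7.57
ee_pos: [579.6, -190.0, 118.5]
eef_rot: [3.14, -0.005, 3.014]
force: [0.4, -0.4, -0.2]
grip_width: -0.003
finger_force: 0.0
```

```bash
python3 - <<'E'
from h import *
snap('side','f.png')
c=cv2.convertScaleAbs(cv2.imread('pics/f.png')[130:280,240:390],alpha=1.5)
cv2.imwrite('pics/f2.png',cv2.resize(c,None,fx=3.6,fy=3.6,interpolation=cv2.INTER_CUBIC))
E
```

```text
(no output)
```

View pics/f2.png

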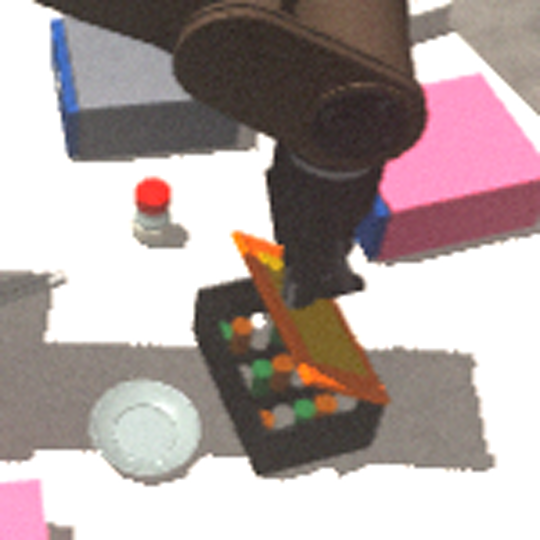

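The lid is following the fingertip (free edge now at (235,235)–(305,375) in the crop). The box has not moved and the drawer is shut. Continuing over and down.

move_arm:
  motion:
    - [[0, 0, 0], [-0.009, 0.001, -0.011], 0]
    - [[0, 0, 0], [-0.018, 0.002, -0.022], 0]
    - [[0, 0, 0], [-0.025, 0.003, -0.034], 0]
    - [[0, 0, 0], [-0.031, 0.004, -0.047], 0]
    - [[0, 0, 0], [-0.035, 0.0045, -0.057], 0]
    - [[0, 0, 0], [-0.038, 0.005, -0.067], 0]
    - [[0, 0, 0], [-0.04, 0.005, -0.074], 0]
    - [[0, 0, 0], [-0.042, 0.005, -0.08], 0]
    - [[0, 0, 0], [-0.042, 0.005, -0.08], 0]

```text
time_s: 8.37
ee_pos: [556.0, -187.2, 71.7]
eef_rot: [3.141, -0.002, 3.014]
force: [-0.8, -0.7, -0.3]
grip_width: -0.001
finger_force: 0.0
```

move_arm:
  motion:
    - [[0, 0, 0], [0, 0, -0.0015], 0]
    - [[0, 0, 0], [0, 0, -0.003], 0]
    - [[0, 0, 0], [0, 0, -0.003], 0]

```text
time_s: 8.62
ee_pos: [556.8, -187.6, 71.1]
eef_rot: [3.142, -0.0, 3.014]
force: [0.1, -0.1, -0.6]
grip_width: 0.0
finger_force: 0.0
```

move_arm:
  motion:
    - [[0, 0, 0], [0, 0, -0.0015], 0]
    - [[0, 0, 0], [0, 0, -0.003], 0]
    - [[0, 0, 0], [0, 0, -0.003], 0]

```text
time_s: 8.87
ee_pos: [556.9, -187.6, 69.3]
eef_rot: [-3.141, 0.0, 3.014]
force: [0.2, 0.5, 0.2]
grip_width: -0.0
finger_force: 0.1
```

move_arm:
  motion:
    - [[0, 0, 0], [0, 0, -0.0015], 0]
    - [[0, 0, 0], [0, 0, -0.003], 0]
    - [[0, 0, 0], [0, 0, -0.003], 0]

```text
time_s: 9.12
ee_pos: [556.9, -187.7, 68.5]
eef_rot: [3.142, -0.0, 3.014]
force: [-2.5, 1.1, 5.0]
grip_width: 0.002
finger_force: 2.6
```

move_arm:
  motion:
    - [[0, 0, 0], [0, 0, -0.0015], 0]
    - [[0, 0, 0], [0, 0, -0.0025], 0]
    - [[0, 0, 0], [0, 0, -0.0025], 0]

```text
time_s: 9.37
ee_pos: [557.0, -187.7, 68.4]
eef_rot: [3.141, -0.001, 3.015]
force: [-5.5, 3.4, 11.2]
grip_width: 0.001
finger_force: 5.8
```

The lid is on the rim: z stopped at 68.4 mm with about 11 N. Rising and checking.

move_arm:
  motion:
    - [[0, 0, 0], [0, 0, 0.005], 0]
    - [[0, 0, 0], [0, 0, 0.03], 0]
    - [[0, 0, 0], [0, 0, 0.09], 0]
    - [[0, 0, 0], [0, 0, 0.15], 0]
    - [[0, 0, 0], [0, 0, 0.21], 0]
    - [[0, 0, 0], [0, 0, 0.27], 0]
    - [[0, 0, 0], [0, 0.1, 0.27], 0]
    - [[0, 0, 0], [0, 0.2, 0.27], 0]
    - [[0, 0, 0], [0, 0.25, 0.27], 0]
    - [[0, 0, 0], [0, 0.25, 0.27], 0]
    - [[0, 0, 0], [0, 0.25, 0.27], 0]
    - [[0, 0, 0], [0, 0.25, 0.27], 0]
    - [[0, 0, 0], [0, 0.25, 0.27], 0]

```text
time_s: 10.45
ee_pos: [556.9, -38.0, 227.9]
eef_rot: [-3.141, 0.0, 3.015]
force: [0.5, -0.4, -0.5]
grip_width: 0.002
finger_force: 0.0
```

```bash
python3 - <<'E'
from h import *
snap('side','g.png');snap('scene','i.png')
f=lambda i:cv2.resize(cv2.convertScaleAbs(i,alpha=1.5),(400,400),interpolation=cv2.INTER_CUBIC)
a=cv2.imread('pics/g.png')[130:280,220:370];b=cv2.imread('pics/i.png')
cv2.imwrite('pics/g2.png',np.hstack([f(a),cv2.resize(cv2.convertScaleAbs(b[180:310,125:365],alpha=1.5),(400,217)) if 0 else f(b[170:320,120:270])]))
E
```

```text
(no output)
```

View pics/g2.png

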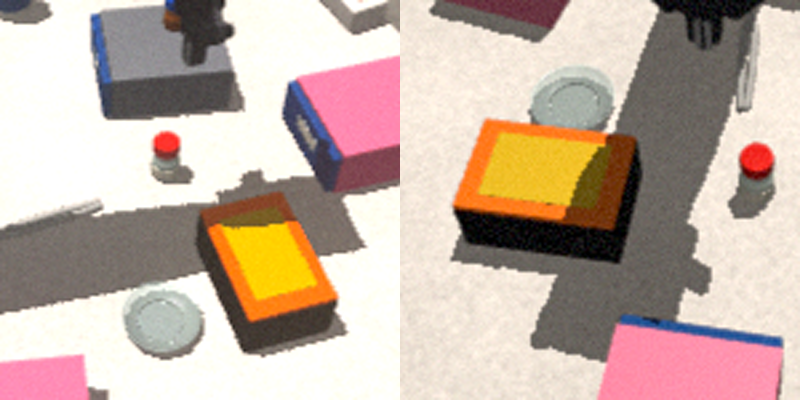

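The lid lies flat on the box (right image, (545,175)), the blue front is flush with the cabinet (left image, (100,65)), the jar and dish have not moved, and the gripper is clear of everything.

```bash
python3 -c "
from station import job
print(job.close_job())"
```

```text
the job is handed in; nothing more can be done
None
```

The drawer is pushed home to its stop and the lid lies flat on the rim; the box, jar and dish look unmoved in the last pictures, and the job was handed in at about 10.5 s, with no verdict returned.

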